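Hang the service tag and hold the drain slide open

TASK

The ultrasonic cleaner is to be drained: first take the yellow service tag out of the rack and hang it by its hole on the peg of the tag stand, let go of it, and leave it hanging there. Then pull the cleaner's orange spring-return drain handle out until its white pointer stands level with the middle of the red mark clip, and keep it there: the spring pulls it back, so the job finishes with the gripper's fingers still holding the handle at the mark. Leave the other tags, the glassware and everything else where they are.

Things in the scene. Friction and masses are not known exactly. Their poses are not given: they have to be found in the camera images.
- tag_yellow: loose yellow rigid plate, 50 mm wide (y), 105 mm tall (z), 6 mm thick (x), about 60 g; origin at the centre of its bottom edge. It stands upright in a rack slot, bottom edge 10 mm above the bench, lowest 25 mm in the slot (pull it straight up). Hole 20 mm across, through along x, centre 55 mm above the bottom edge; 40 mm of plain plate above the hole to pinch across the thickness
- tag_yellow_hole (a point): centre of the yellow tag's hole; axes as the tag's: x is the hole's axis
- tag_blue: like the yellow tag but blue, in another slot of the rack; leave it
- tag_white: like the yellow tag but white, in another slot of the rack; leave it
- rack: fixed grey slotted rack, 44 mm (x) by 211 mm (y), 35 mm high; origin at the centre of its underside; three slots in line along its y, 64 mm apart, each 9 mm by 53 mm and 25 mm deep. Which tag stands in which slot varies
- stand: fixed tag stand: dark round base (110 mm diameter, 14 mm high), post of 8 mm diameter at its centre up to 190 mm, there bent into a peg along the stand's -x (roughly towards the robot), 8 mm thick, 85 mm long, rising 12 mm from root to tip. Nothing of the stand is higher than the peg tip. Origin at the centre of the underside
- peg_mid (a point): point on the peg's centre line 50 mm out from the post's axis (197 mm above the bench); axes as the stand's: the peg's free end lies towards -x. A hung tag's hole centre rests about 6 mm below the centre line
- peg_tip (a point): the peg's free end on its centre line, 202 mm above the bench, 85 mm out from the post's axis
- drain: drain slide: orange upright grip block 18 mm thick (x), 44 mm wide (y), 50 to 105 mm above the bench, on a dark carriage; origin at bench height under the grip's centre. It pulls out along its -x (roughly to the robot) by up to 100 mm from shut, and starts shut. Spring return: about 4 N when shut, plus 80 N per metre of travel (8 to 10 N at the mark)
- drain_grip (a point): centre of the orange grip's free upper part, 85 mm above the bench; pinch it across its 18 mm or 44 mm from above. Behind it (+x of the slide, when shut): brass valve body 85 mm high from 62 to 142 mm; beside that (from 57 to 323 mm towards -y, 102 to 268 mm behind the grip) the fixed ultrasonic cleaner, 226 mm high
- drain_pointer (a point): tip of the white pointer that sticks out of the carriage to its +y; it moves with the slide; 40 mm above the bench, at the grip centre's x, 50 mm to the side
- mark: red mark clip, 12 mm long (x), 12 mm wide, 42 mm high, fixed on the 30 mm high black scale bar at the slide's +y side, set 45 to 75 mm out from the pointer's shut position (varies); origin at bench height, axes as the slide's
- mark_line (a point): middle of the red clip's edge that faces the slide, 40 mm above the bench; the pointer tip is at the mark when both have the same x in the slide's axes (they then all but touch)
- bottle_a: glass bottle with blue cap and paper label, 70 mm diameter, 150 mm tall, origin at the centre of its underside; leave it
- bottle_b: glass bottle with blue cap without label, same size; leave it
- beaker: glass beaker, 70 mm diameter, 90 mm tall, origin under its centre; leave it
- dish: clear covered dish, 90 mm diameter, 16 mm high, origin under its centre; leave it
- spatula: flat hand spatula lying on the bench, 190 mm long along its x; leave it
Not all that is in view belongs to the job. What is shaped like the beaker but green is not meant.

How it is judged:
By the outcome, as a careful person would: the job done as asked, in the order asked, and still so for the second after the job is handed in, while the arm keeps its last pose, push and grip.
It also fails if it takes over 58 s, if anything falls off the work surface, if the arm or the gripper's body presses on something with over 40 N, if the wrist force passes 120 N, or if a joint passes its speed limit or range.

ROBOT

A 6-joint arm with a two-finger parallel gripper is mounted at the origin on the work surface. World frame = base frame: x ahead of the robot, y to its left, z up, the work surface at z = 0. Lengths are in mm, angles in rad, forces in N, time in s.
With the tool pointing down it reaches from about 350 to 775 mm from the base axis. Payload 7.3 kg.
Tool frame: the origin (TCP) lies on the centre line of the jaws, within the pads' length; the fingertips stand 17 mm ahead of it and the grasp point (between the pads) lies 2 mm behind it; z points along the fingers, y is the line along which they close (so a half turn about z gives the same grasp; the last joint's range is limited). The gripper opens to 92 mm and grips with 3 to 60 N. Pads are 19 mm wide; open, the fingers measure 130 mm over their backs; the gripper's body (75 mm by 190 mm) begins 47 mm behind the grasp point.
Start: joints at [-1.371, 0.342, 1.524, -0, 1.275, -0.146], TCP at [177.971, -493.933, 243.741] pointing down, gripper open.
Joint ranges: [-2.53, 2.53], [-0.77, 2.02], [0.04, 2.7], [-1, 4.14], [0.28, 2.66], [-3.11, 3.11]. Speed limits (rad/s): [2.57, 2.57, 3.14, 3.14, 3.14, 3.14].

INTERFACE

Orientations are given as [roll, pitch, yaw] about the fixed x, y, z axes, in that order (R = Rz(yaw) Ry(pitch) Rx(roll)).
In Python, from plant import bot gives the robot as it stands. The module is installed in compiled form; this text tells all that it offers.
- The arm moves only by the shell command python3 -m pendant 'ROWS'. ROWS is JSON, a list of rows, each a list of 3 entries, a list of its own where there are three numbers: the shift along the world's x, y, z as a fraction of full scale, then the turn, a rotation vector about the world's x, y, z as a fraction of full scale, then the opening, from -1 (shut) to 1 (fully open), so that 0 is half open. In form: [[[tx, ty, tz], [rx, ry, rz], claw], ...]. A call has exactly 10 rows; each row shifts and turns the commanded pose from where the row before left it; what a row does not reach is not made up. Full scale, the value 1, is 30 mm for a shift and 0.12 rad for a turn. A row lasts 1/12 s, in which the tool goes at most 41.7 mm and 7.16 degrees, less where a joint would pass 70% of its speed; a pose out of reach is approached as far as the arm can. A call with a number of a shift or a turn outside -1 to 1 is refused whole. A call with a gripper value outside its range is refused whole. The fingers move at their own pace and stop on an object; the grip force is fixed at half the most. Time passes only in rows, so rows that do not move let the fingers close, or fill a call up. It gives the time, the measured TCP pose, the force, the opening and the grip force at its end, in the units of the state.
- bot.get_obs(): the state, without advancing time (a new reading comes with each control period).
- bot.capture(name): name is "scene" or "top" or "wrist"; returns the picture (400x640x3 uint8, blue, green, red); there is no depth.
- bot.camera_params(name): a dict with "fovy" (degrees; the focal length in pixels is half the picture's height over the tangent of half this angle, whatever the lens; pixels are square), "cx", "cy" (the principal point, pixels), "camera_from_world" (4x4, takes a point from world to camera coordinates). Camera axes: x right, y down, z forward; pixel columns grow to the right and rows downward; lengths in mm; the calibration is good to about 2 mm. A picture is of the moment at which its call begins: read the wrist's pose just before it. camera_params takes no time and is no camera call; for the wrist camera it gives the pose at the moment of the call.
- bot.close_job(): hands the job in; it is judged then, once.
The state is a dict: "time": time; "joint_positions": joint angles; "dq": joint speeds; "tau": joint torques, N m; "tool_pos": TCP position; "tcp_rot": TCP orientation; "contact_force": force on the tool from outside, world axes, zero at the start; "moment": the same for the moment, N m; "grip_width": finger opening in mm; "finger_force": force on a finger pad.
Only numpy, scipy, OpenCV 4.12 (cv2) and the standard library are available. Lean on these libraries where they do the work, as an engineer would, in place of code of your own. Each camera call takes 0.05 s, during which the arm holds its last target. There are 200 camera calls.

## Working session

There is one attempt and no reset: what is moved stays moved. The work goes in short steps, Python scripts to look and compute and a shell command to move; the robot and the scene stay as the last step left them, time stands still between calls to the robot, and variables do not carry over. Pictures are saved under pics/ and viewed, at most 10 in all, crops included, and the job is handed in when it is done.

```bash
mkdir -p pics; cat > h.py <<'E'
import numpy as np, cv2
from plant import bot
def K(n):
    p=bot.camera_params(n); f=200/np.tan(np.radians(p["fovy"])/2)
    return f,p["cx"],p["cy"],np.array(p["camera_from_world"])
def ray(c,u,v):
    f,cx,cy,T=c; R=T[:3,:3]; o=-R.T@T[:3,3]
    d=R.T@np.array([(u-cx)/f,(v-cy)/f,1]); return o,d/np.linalg.norm(d)
def onz(c,u,v,z):
    o,d=ray(c,u,v); return o+d*(z-o[2])/d[2]
def proj(c,P):
    f,cx,cy,T=c; q=T[:3,:3]@np.array(P)+T[:3,3]; return np.array([cx+f*q[0]/q[2],cy+f*q[1]/q[2]])
def tri(rs):
    A=0;b=0
    for o,d in rs:
        M=np.eye(3)-np.outer(d,d);A=A+M;b=b+M@o
    return np.linalg.solve(A,b)
E
python3 - <<'E'
from h import *
for n in("scene","top"):
    im=bot.capture(n);cv2.imwrite(f"pics/{n}0.png",im)
    c=K(n);print(n,c[0],c[1:3],np.round(-c[3][:3,:3].T@c[3][:3,3]), np.round(c[3][:3,:3],2).tolist())
s=bot.get_obs();print(s["time"],s["tool_pos"],s["tcp_rot"],s["grip_width"])
E
```

```text
scene 379.78394174278316 (318.92193877583924, 198.03492592525444) [1203.  116.  954.] [[-0.23, 0.97, 0.01], [0.72, 0.18, -0.67], [-0.65, -0.15, -0.75]]
top 393.7494861274999 (319.97902437298455, 193.88563777334264) [ 379.  -27. 1453.] [[0.0, -1.0, 0.02], [-1.0, -0.0, -0.08], [0.08, -0.02, -1.0]]
0.1 [ 177.90285258 -493.57897564  243.11315354] [-3.14021659e+00 -2.05671566e-04  3.45837908e-01] 91.63645663057042
```

View pics/scene0.png

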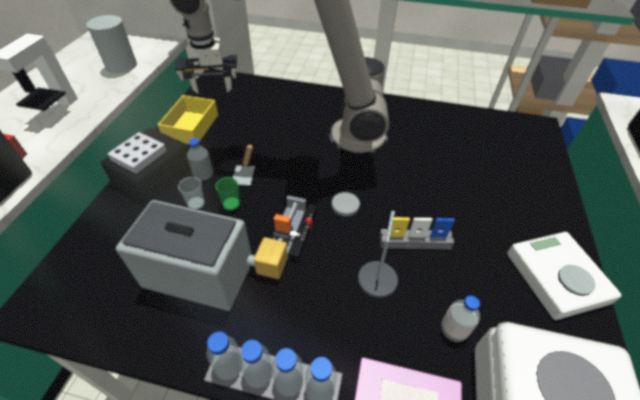

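View pics/top0.png

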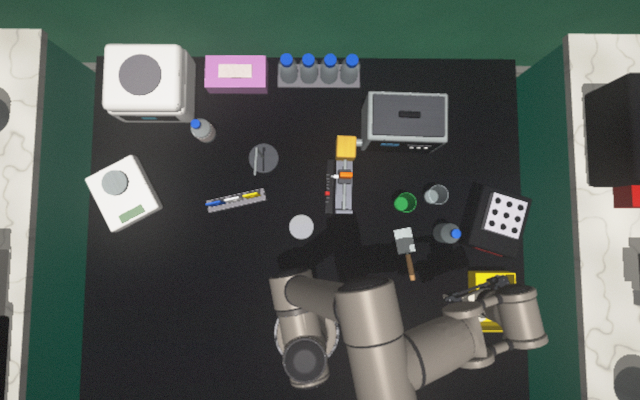

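The pictures show the yellow tag at top (252,194) and scene (400,228), at one end of the rack next to the white and blue tags. The yellow tray at top (490,300) is not the tag, because it is a box on the bench and not a plate in the rack. The stand is at top (263,157) with its peg pointing down in the picture. The orange grip is at top (346,175) and the red clip at top (327,193). Next I'll measure these and enlarge one crop to confirm.

```bash
python3 - <<'E'
from h import *
a=cv2.imread("pics/top0.png");b=cv2.imread("pics/scene0.png")
C={"top":K("top"),"scene":K("scene")}
def blobs(im,lo,hi,box,mn=4):
    x0,y0,x1,y1=box;h=cv2.cvtColor(im,cv2.COLOR_BGR2HSV)[y0:y1,x0:x1]
    n,l,s,c=cv2.connectedComponentsWithStats(cv2.inRange(h,lo,hi))
    out=[]
    for i in range(1,n):
        if s[i,4]>=mn:
            p=np.argwhere(l==i)[:,::-1].astype(np.float32)+[x0,y0]
            out.append((c[i]+[x0,y0],s[i,4],cv2.minAreaRect(p.astype(np.float32))))
    return out
bt=(190,120,370,240);bs=(240,180,480,300)
for nm,lo,hi in(("yel",(22,120,90),(35,255,255)),("blue",(105,120,60),(125,255,255)),("or",(5,170,120),(16,255,255)),("red",(172,130,70),(180,255,255)),("red0",(0,150,70),(4,255,255))):
    for n,im,bx in(("top",a,bt),("scene",b,bs)):
        for c,s,r in blobs(im,lo,hi,bx):print(nm,n,np.round(c,1),s,np.round(r[0],1),np.round(r[1],1),round(r[2]))
c=C["top"]
print("tag top",onz(c,252,194,115),"base",onz(c,263.5,157.5,14),"grip",onz(c,346,175,105),"mark",onz(c,327,193,42))
t=cv2.resize(a[130:225,195:365],None,fx=4.5,fy=4.5,interpolation=cv2.INTER_CUBIC)[:, :765]
cv2.imwrite("pics/c1.png",t)
s=cv2.resize(b[185:300,245:465],None,fx=3.5,fy=3.5,interpolation=cv2.INTER_CUBIC);cv2.imwrite("pics/c2.png",s)
E
```

```text
yel top [346.  146.4] 343 [345.5 145.8] [18.1 20.8] 3
yel top [250.9 194.8] 74 [250.5 194.9] [ 4.9 17. ] 76
yel scene [399.7 225.6] 284 [400.5 226.5] [16.1 21.7] 10
yel scene [269.7 251.2] 483 [269.3 250.8] [24.3 22.3] 14
yel scene [282.8 260.2] 5 [282.3 260.3] [2.1 2.8] 45
yel scene [259.7 266.8] 6 [259.8 266.8] [2.1 2.8] 45
blue top [195.  123.5] 70 [194.5 124. ] [8. 9.] 90
blue top [214.2 203.1] 70 [214.4 203.1] [ 4.4 19.2] 77
blue scene [442.2 225.9] 359 [443.  226.5] [19. 24.] 90
blue scene [471.  297.1] 67 [471.5 296.5] [15.  5.] 0
or top [345.6 174.4] 65 [345.5 174.5] [ 5. 13.] 90
or scene [281.4 222.5] 206 [281.5 222.5] [17. 15.] 90
red0 top [326.9 192.6] 19 [327.  192.5] [3. 4.] 90
red0 scene [308.8 221.5] 33 [308.5 222.5] [6.2 8.5] 8
tag top [492.0166291  183.02224832 115.        ] base [635.73149695 158.69172235  14.        ] grip [ 559.56920351 -138.11308261  105.        ] mark [502.50003276 -74.60371479  42.        ]
```

View pics/c1.png

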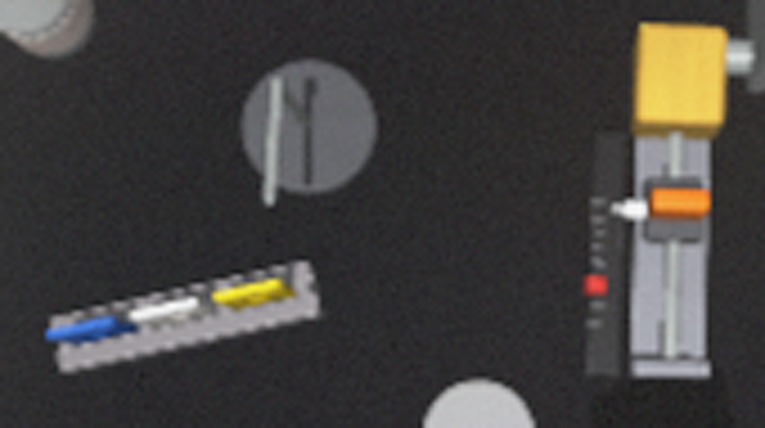

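View pics/c2.png

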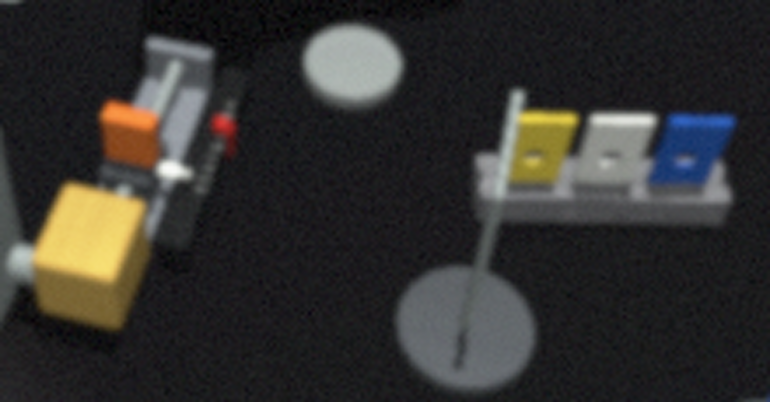

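The crops confirm it. The yellow tag is the plate at top-crop (252,288), in the rack slot nearest the slide. The brass valve at (680,75) and the tray are not meant. The peg runs from its root at crop (275,78) to its tip at (268,203), and the clip is at (596,285).

```bash
python3 - <<'E'
from h import *
c=K("top");f=lambda u,v:(195+(u+.5)/4.5-.5,130+(v+.5)/4.5-.5)
for n,u,v,z in(("root",275,80,190),("tip",268,203,202),("tagL",215,294,115),("tagR",288,279,115),("tagc",251,286,115),("rk0",65,372,35),("rk1",320,315,35),("rod0",676,140,40),("rod1",670,355,40),("ptr",613,208,40),("mark",604,285,42),("gripc",681,199,105)):
    print(n,np.round(onz(c,*f(u,v),z),1))
s=K("scene");g=lambda u,v:(245+(u+.5)/3.5-.5,185+(v+.5)/3.5-.5)
print("tip tri",tri([ray(c,*f(268,203)),ray(s,*g(517,92))]))
w=K("wrist")[3];print("wristcam",-w[:3,:3].T@w[:3,3],w[:3,:3].round(2).tolist(),K("wrist")[:3])
E
```

```text
root [637.4 161.6 190. ]
tip [546.5 163.5 202. ]
tagL [488.7 215.5 115. ]
tagR [500.2 160.7 115. ]
tagc [494.8 188.5 115. ]
rk0 [432.6 348.   35. ]
rk1 [478.6 145.9  35. ]
rod0 [ 620.5 -139.5   40. ]
rod1 [ 446.9 -134.    40. ]
ptr [565.  -88.6  40. ]
mark [502.7 -81.2  42. ]
gripc [ 563.6 -137.9  105. ]
tip tri [546.193205   163.30905485 203.9777156 ]
wristcam [ 238.71554526 -471.36970015  384.51013246] [[0.34, -0.94, -0.0], [-0.91, -0.33, 0.24], [-0.23, -0.08, -0.97]] (np.float64(304.44974444174295), 317.23343318030567, 196.65908464466506)
```

```bash
R='[[0.35,0.76,0],[0,0,0.4],1]'; 
python3 -m pendant '[[[0.35,0.76,0],[0,0,0.4],1],[[0.35,0.76,0],[0,0,0.4],1],[[0.35,0.76,0],[0,0,0.4],1],[[0.35,0.76,0],[0,0,0.4],1],[[0.35,0.76,0],[0,0,0.4],1],[[0.35,0.76,0],[0,0,0.4],1],[[0.35,0.76,0],[0,0,0.4],1],[[0.35,0.76,0],[0,0,0.4],1],[[0.35,0.76,0],[0,0,0.4],1],[[0.35,0.76,0],[0,0,0.4],1]]'
python3 -m pendant '[[[0.35,0.76,0],[0,0,0.4],1],[[0.35,0.76,0],[0,0,0.4],1],[[0.35,0.76,0],[0,0,0.4],1],[[0.35,0.76,0],[0,0,0.4],1],[[0.35,0.76,0],[0,0,0.4],1],[[0.35,0.76,0],[0,0,0.4],1],[[0.35,0.76,0],[0,0,0.4],1],[[0.35,0.76,0],[0,0,0.4],1],[[0.35,0.76,0],[0,0,0.4],1],[[0.35,0.76,0],[0,0,0.4],1]]'
python3 -m pendant '[[[0.35,0.76,0],[0,0,0.4],1],[[0.35,0.76,0],[0,0,0.4],1],[[0.35,0.76,0],[0,0,0.4],1],[[0.35,0.76,0],[0,0,0.4],1],[[0.35,0.76,0],[0,0,0.4],1],[[0.35,0.76,0],[0,0,0.4],1],[[0.35,0.76,0],[0,0,0.4],1],[[0.35,0.76,0],[0,0,0.4],1],[[0,0,0],[0,0,0],1],[[0,0,0],[0,0,0],1]]'
```

```text
time: 0.93
tool_pos: [283.1, -264.6, 243.5]
tcp_rot: [-3.141, -0.0, 0.828]
contact_force: [0.3, -0.3, -0.2]
grip_width: 91.8
finger_force: 0.0
time: 1.77
tool_pos: [388.1, -36.6, 243.6]
tcp_rot: [-3.141, 0.0, 1.308]
contact_force: [0.4, -0.7, 0.6]
grip_width: 91.7
finger_force: 0.0
time: 2.6
tool_pos: [471.8, 145.2, 243.1]
tcp_rot: [-3.14, 0.0, 1.691]
contact_force: [0.4, -1.3, 0.1]
grip_width: 92.1
finger_force: 0.0
```

```bash
python3 - <<'E'
from h import *
c=K("wrist");im=bot.capture("wrist");cv2.imwrite("pics/w1.png",im);np.save("w1.npy",np.array([c[0],c[1],c[2],*c[3].ravel()]))
print(proj(c,(494.8,188,115)),proj(c,(546.3,163.4,202)),proj(c,(637,161.6,190)))
E
```

```text
[349.91249754 150.21879221] [439.86399039 213.01816883] [564.15617115 225.81725261]
```

View pics/w1.png

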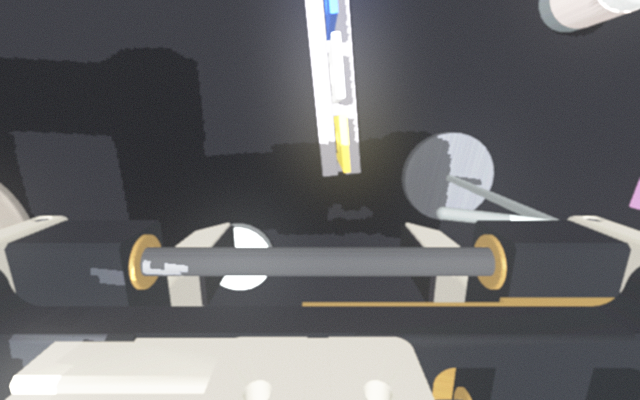

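The yellow tag's top edge lies at about (340,118)–(348,172), the peg tip is at (440,213) as predicted, and the peg root is near (556,220). I'll measure the tag's edge and yaw from the mask.

```bash
python3 - <<'E'
from h import *
a=np.load("w1.npy");c=(a[0],a[1],a[2],a[3:].reshape(4,4));im=cv2.imread("pics/w1.png")
h=cv2.cvtColor(im,cv2.COLOR_BGR2HSV);m=cv2.inRange(h,(22,90,100),(36,255,255));m[:, :300]=0;m[200:]=0
ys,xs=np.nonzero(m);
r=[(y,xs[ys==y].min(),xs[ys==y].max()) for y in sorted(set(ys))]
print(r[::5],r[-1])
for y,l,x in r[::8]: print(onz(c,x+.5,y,115).round(1),onz(c,l-.5,y,115).round(1))
g=cv2.cvtColor(im,cv2.COLOR_BGR2GRAY)
for u in(445,470,500,530,545):print(u,[int(k) for k in g[200:235,u]])
E
```

```text
[(np.int64(116), np.int64(336), np.int64(337)), (np.int64(121), np.int64(334), np.int64(338)), (np.int64(126), np.int64(335), np.int64(338)), (np.int64(131), np.int64(335), np.int64(338)), (np.int64(136), np.int64(336), np.int64(339)), (np.int64(141), np.int64(336), np.int64(339)), (np.int64(146), np.int64(336), np.int64(347)), (np.int64(151), np.int64(337), np.int64(348)), (np.int64(156), np.int64(337), np.int64(348)), (np.int64(161), np.int64(338), np.int64(349)), (np.int64(166), np.int64(341), np.int64(349)), (np.int64(171), np.int64(343), np.int64(349))] (np.int64(173), np.int64(343), np.int64(344))
[480.  215.5 115. ] [478.3 215.3 115. ]
[481.8 209.  115. ] [478.3 208.6 115. ]
[482.7 202.3 115. ] [479.2 201.9 115. ]
[484.5 195.7 115. ] [481.  195.2 115. ]
[492.4 189.7 115. ] [482.8 188.5 115. ]
[494.3 182.8 115. ] [483.8 181.6 115. ]
[496.2 175.9 115. ] [487.4 174.8 115. ]
[494.6 168.5 115. ] [491.1 168.1 115. ]
445 [134, 134, 140, 157, 165, 165, 170, 190, 205, 217, 224, 226, 228, 227, 225, 219, 216, 207, 196, 160, 117, 80, 74, 80, 76, 76, 81, 75, 81, 78, 76, 75, 74, 89, 133]
470 [210, 210, 211, 208, 212, 211, 208, 212, 209, 200, 200, 208, 218, 225, 226, 225, 224, 223, 220, 215, 207, 189, 146, 97, 81, 80, 77, 76, 75, 81, 80, 81, 79, 77, 82]
500 [166, 166, 164, 164, 156, 130, 97, 78, 74, 76, 79, 75, 104, 158, 194, 214, 224, 225, 227, 214, 153, 91, 71, 73, 70, 72, 72, 71, 71, 70, 68, 72, 72, 70, 72]
530 [75, 71, 71, 70, 71, 69, 81, 119, 157, 176, 178, 172, 171, 164, 160, 164, 186, 233, 255, 255, 225, 114, 67, 69, 66, 71, 75, 70, 73, 73, 72, 70, 66, 69, 66]
545 [72, 73, 73, 75, 69, 71, 70, 70, 70, 68, 75, 73, 80, 116, 153, 175, 176, 173, 194, 212, 167, 95, 67, 66, 66, 68, 67, 67, 71, 71, 61, 67, 69, 68, 67]
```

```bash

python3 -m pendant '[[[0.23,0.48,-0.3],[0,0,0.26],1],[[0.23,0.48,-0.3],[0,0,0.26],1],[[0.23,0.48,-0.3],[0,0,0.26],1],[[0,0,-0.3],[0,0,0],1],[[0,0,-0.3],[0,0,0],1],[[0,0,0],[0,0,0],1],[[0,0,0],[0,0,0],1],[[0,0,0],[0,0,0],1],[[0,0,0],[0,0,0],1],[[0,0,0],[0,0,0],1]]'
python3 - <<'E'
from h import *
a=np.load("w1.npy");c=(a[0],a[1],a[2],a[3:].reshape(4,4))
for u,v,z in((445,212,201.5),(470,214.5,199),(500,216.5,195),(530,219,192)):print("peg",onz(c,u,v,z).round(1))
c=K("wrist");im=bot.capture("wrist");cv2.imwrite("pics/w2.png",im[:300])
print(proj(c,(492.3,188.5,115)))
E
```

```text
time: 3.48
tool_pos: [492.9, 187.4, 199.4]
tcp_rot: [3.14, 0.0, 1.783]
contact_force: [0.5, -0.5, -0.2]
grip_width: 91.6
finger_force: 0.0
peg [549.6 164.3 201.5]
peg [567. 164. 199.]
peg [588.9 164.  195. ]
peg [611.2 164.  192. ]
[317.34174875 206.09123028]
```

View pics/w2.png

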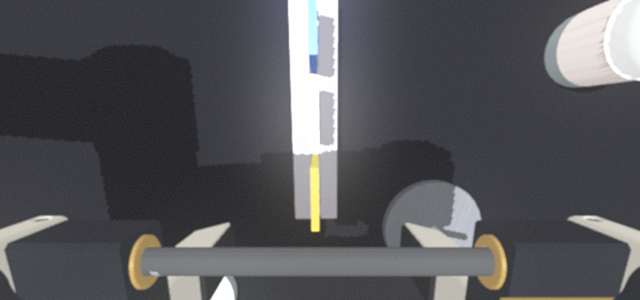

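The tag's top edge is vertical in the picture at column 315. Its near end is at row 231, and it is centred between the jaws at column 317. So the yaw and x are right, and only y along the plate needs checking.

```bash
python3 - <<'E'
from h import *
c=K("wrist");im=cv2.imread("pics/w2.png")
h=cv2.cvtColor(im,cv2.COLOR_BGR2HSV);m=cv2.inRange(h,(20,90,100),(36,255,255));m[:, :300]=0
ys,xs=np.nonzero(m)
for y in range(150,236,8):
    q=xs[ys==y]
    if len(q):print(y,q.min(),q.max())
print(ys.max()); p=onz(c,315,ys.max()+.5,115);print(p, p+25*np.array([-.21,.978,0]));p=onz(c,315,ys.min()-.5,115);print(ys.min(),p,p-25*np.array([-.21,.978,0]))
E
```

```text
158 312 317
166 311 317
174 311 318
182 311 318
190 311 318
198 311 318
206 311 318
214 311 318
222 310 320
230 310 320
299
[507.48016996 108.84667681 115.        ] [502.23016996 133.29667681 115.        ]
155 [482.18421522 226.9859395  115.        ] [487.43421522 202.5359395  115.        ]
```

```bash

python3 -m pendant '[[[-0.03,0.07,-0.6],[0,0,0],0.2],[[0,0,-0.6],[0,0,0],0],[[0,0,-0.6],[0,0,0],0],[[0,0,-0.6],[0,0,0],0],[[0,0,-0.4],[0,0,0],0],[[0,0,-0.3],[0,0,0],0],[[0,0,0],[0,0,0],0],[[0,0,0],[0,0,0],-1],[[0,0,0],[0,0,0],-1],[[0,0,0],[0,0,0],-1]]'
python3 -m pendant '[[[0,0,0],[0,0,0],-1],[[0,0,0],[0,0,0],-1],[[0,0,0],[0,0,0],-1],[[0,0,0],[0,0,0],-1],[[0,0,0],[0,0,0],-1],[[0,0,0],[0,0,0],-1],[[0,0,0],[0,0,0],-1],[[0,0,0],[0,0,0],-1],[[0,0,0],[0,0,0],-1],[[0,0,0],[0,0,0],-1]]'
```

```text
time: 4.37
tool_pos: [492.3, 189.8, 106.5]
tcp_rot: [3.14, 0.0, 1.783]
contact_force: [0.2, 0.2, -0.2]
grip_width: 30.9
finger_force: 0.0
time: 5.2
tool_pos: [491.9, 189.7, 105.9]
tcp_rot: [3.141, 0.0, 1.783]
contact_force: [-0.7, -0.6, 4.1]
grip_width: 5.8
finger_force: 30.0
```

```bash

python3 -m pendant '[[[0,0,0.2],[0,0,0],-1],[[0,0,0.4],[0,0,0],-1],[[0,0,0.6],[0,0,0],-1],[[0,0,0.6],[0,0,0],-1],[[0,0,0.6],[0,0,0],-1],[[0,0,0.6],[0,0,0],-1],[[0,0,0.6],[0,0,0],-1],[[0,0,0.6],[0,0,0],-1],[[0,0,0.4],[0,0,0],-1],[[0,0,0],[0,0,0],-1]]'
python3 -m pendant '[[[0.1,-0.2,0],[0,0,-0.4],-1],[[0.2,-0.2,0],[0,0,-0.4],-1],[[0.2,-0.2,0],[0,0,-0.4],-1],[[0.2,-0.2,0],[0,0,-0.4],-1],[[0.1,-0.06,0],[0,0,-0.26],-1],[[0,0,0],[0,0,0],-1],[[0,0,0],[0,0,0],-1],[[0,0,0],[0,0,0],-1],[[0,0,0],[0,0,0],-1],[[0,0,0],[0,0,0],-1]]'
python3 - <<'E'
from h import *
for n in("scene","top"):
    im=bot.capture(n);cv2.imwrite(f"pics/{n}1.png",im)
c=K("wrist");im=bot.capture("wrist");cv2.imwrite("pics/w3f.png",im)
b=cv2.imread("pics/scene1.png")[130:300,330:460];t=cv2.imread("pics/top1.png")[120:230,200:300]
z=lambda i,w,h:cv2.resize(i,(w,h),interpolation=cv2.INTER_CUBIC)
o=np.zeros((560,800,3),np.uint8);o[:523,:400]=z(b,400,523);o[:330,400:]=z(t,300,330) if 0 else z(t,400,330)
o[340:540,400:]=z(im[100:300,120:520],400,200)
cv2.imwrite("pics/m3.png",o)
print(proj(c,(546.5,163.7,202)))
E
```

```text
time: 6.03
tool_pos: [492.9, 190.2, 246.4]
tcp_rot: [3.136, -0.0, 1.783]
contact_force: [0.3, 0.8, -0.8]
grip_width: 5.3
finger_force: 30.0
time: 6.87
tool_pos: [515.5, 164.2, 243.7]
tcp_rot: [-3.142, 0.0, 1.561]
contact_force: [0.1, -0.0, -0.1]
grip_width: 5.7
finger_force: 30.0
[366.72549354 226.42571965]
```

View pics/m3.png

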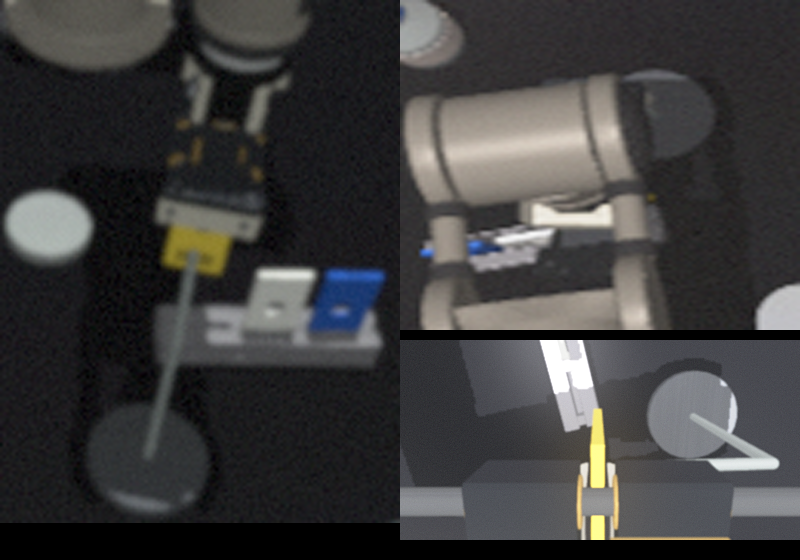

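In the scene view the lifted tag hangs squarely in the jaws at (195,250), with the peg in front of it pointing at its hole region. The white and blue tags have not moved. Next I'll check the lateral offset of tag to peg in the scene view.

```bash
python3 - <<'E'
from h import *
c=K("scene");im=cv2.imread("pics/scene1.png")
h=cv2.cvtColor(im,cv2.COLOR_BGR2HSV);m=cv2.inRange(h,(20,100,70),(36,255,255));m[:, :370]=0;m[:,420:]=0;m[:190]=0;m[240:]=0
def onx(u,v,x):
    o,d=ray(c,u,v);return o+d*(x-o[0])/d[0]
ys,xs=np.nonzero(m);print(ys.min(),ys.max(),xs.min(),xs.max())
for y in range(ys.min(),ys.max()+1,2):
    q=xs[ys==y];print(y,q.min(),q.max(),onx(q.min()-.5,y,518.5).round(1),onx(q.max()+.5,y,518.5).round(1))
print("pred corners",[proj(c,(518.5,163.7+s,z)).round(1) for s in(-25,25) for z in(147.5,252.5)],"hole",proj(c,(518.5,163.7,202.5)),"tip",proj(c,(546.5,163.7,202)),proj(c,(637,161.6,190)))
z=cv2.resize(im[180:250,360:430],None,fx=8,fy=8,interpolation=cv2.INTER_CUBIC);cv2.imwrite("pics/z3.png",z)
E
```

```text
203 219 383 404
203 386 386 [518.5 143.2 198.6] [518.5 145.7 199.3]
205 385 398 [518.5 141.8 190.1] [518.5 177.2 200.1]
207 384 404 [518.5 140.3 181.5] [518.5 193.5 196.7]
209 384 404 [518.5 141.4 173.5] [518.5 194.9 188.9]
211 383 404 [518.5 140.  164.6] [518.5 196.4 181.1]
213 383 403 [518.5 141.1 156.4] [518.5 195.3 172.4]
215 383 402 [518.5 142.2 148.1] [518.5 194.1 163.6]
217 394 402 [518.5 172.3 148.5] [518.5 195.6 155.5]
219 398 400 [518.5 184.1 143.3] [518.5 191.9 145.7]
pred corners [array([381.2, 214.9]), array([386.8, 188.8]), array([399.4, 218.4]), array([406.6, 192.3])] hole [393.49208817 203.46236226] tip [392.32275397 211.53438473] [386.74653508 242.05980379]
```

View pics/z3.png

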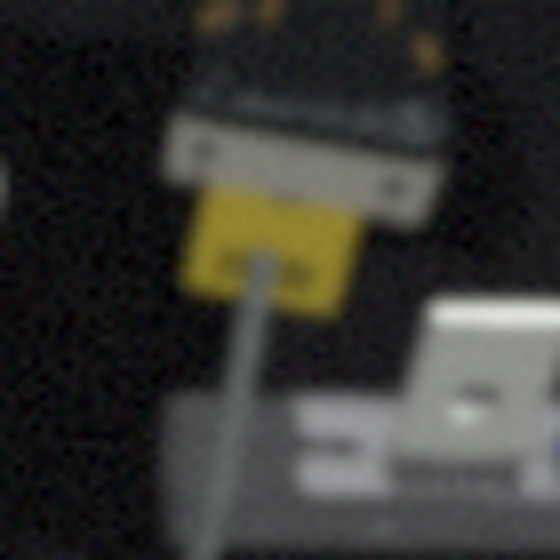

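The peg tip is at crop (262,250), which is scene pixel (392.7,211.2) and fits the prediction. The tag spans crop columns 180–350, about 1–2 px to the right of expected. I'll cross-check with the wrist view before inserting.

```bash
python3 - <<'E'
from h import *
from scipy.spatial.transform import Rotation as Ro
c=K("wrist");s=bot.get_obs();print(s["tool_pos"],s["tcp_rot"])
def Tm(p,r):
    T=np.eye(4);T[:3,:3]=Ro.from_euler("xyz",r).as_matrix();T[:3,3]=p;return T
ct=c[3]@Tm(s["tool_pos"],s["tcp_rot"])
c2=(*c[:3],ct@np.linalg.inv(Tm([492.9,187.4,199.4],[3.14,0,1.783])))
print("near end in rack",onz(c2,315,231.5,115),"jaw-centred tag centre would be +25")
im=cv2.imread("pics/w3f.png");h=cv2.cvtColor(im,cv2.COLOR_BGR2HSV);m=cv2.inRange(h,(18,90,60),(36,255,255));m[:,:280]=0;m[:,360:]=0;m[225:]=0
ys,xs=np.nonzero(m)
for y in range(ys.min(),ys.max(),5):
    q=xs[ys==y]
    if len(q):print(y,q.min(),q.max())
for z in(147.5,252.5):print(z,[proj(c,(515.5+d,164.2+25,z)).round(1) for d in(-3,3)],[proj(c,(515.5+d,168.2+25,z)).round(1) for d in(-3,3)])
E
```

```text
[515.66700748 164.10767972 243.77250662] [3.14143943e+00 1.25831104e-05 1.56065603e+00]
near end in rack [494.90573683 167.68668591 115.        ] jaw-centred tag centre would be +25
168 319 320
173 314 322
178 313 322
183 313 323
188 311 323
193 311 324
198 310 324
203 310 325
208 309 325
213 309 325
218 310 325
223 310 325
147.5 [array([313.6, 172.8]), array([321.2, 172.7])] [array([313.6, 167.7]), array([321.2, 167.7])]
252.5 [array([311.2, 211.8]), array([324.4, 211.6])] [array([311.1, 203.3]), array([324.4, 203.2])]
```

```bash

python3 -m pendant '[[[0,-0.09,0.04],[0,0,0],-1],[[0.1,0,0],[0,0,0],-1],[[0.2,0,0],[0,0,0],-1],[[0.2,0,0],[0,0,0],-1],[[0.2,0,0],[0,0,0],-1],[[0.2,0,0],[0,0,0],-1],[[0.2,0,0],[0,0,0],-1],[[0.2,0,0],[0,0,0],-1],[[0.1,0,0],[0,0,0],-1],[[0,0,0],[0,0,0],-1]]'
```

```text
time: 7.85
tool_pos: [558.4, 161.2, 244.7]
tcp_rot: [3.142, 0.0, 1.56]
contact_force: [0.3, 0.1, -0.5]
grip_width: 5.7
finger_force: 30.0
```

No force 11 mm past the tip, so the peg is in the hole. I'll carry on to the peg's middle, lower, and look.

```bash

python3 -m pendant '[[[0.15,0,-0.02],[0,0,0],-1],[[0.2,0,-0.03],[0,0,0],-1],[[0.2,0,-0.03],[0,0,0],-1],[[0.2,0,-0.03],[0,0,0],-1],[[0.05,0,0],[0,0,0],-1],[[0,0,0],[0,0,0],-1],[[0,0,0],[0,0,0],-1],[[0,0,0],[0,0,0],-1],[[0,0,0],[0,0,0],-1],[[0,0,0],[0,0,0],-1]]'
python3 - <<'E'
from h import *
im=bot.capture("scene");cv2.imwrite("pics/scene4.png",im)
cv2.imwrite("pics/z4.png",cv2.resize(im[170:270,350:450],None,fx=5,fy=5,interpolation=cv2.INTER_CUBIC))
E
```

```text
time: 8.68
tool_pos: [581.6, 161.3, 241.8]
tcp_rot: [3.141, -0.0, 1.56]
contact_force: [0.5, -0.7, 0.3]
grip_width: 5.6
finger_force: 30.0
```

View pics/z4.png

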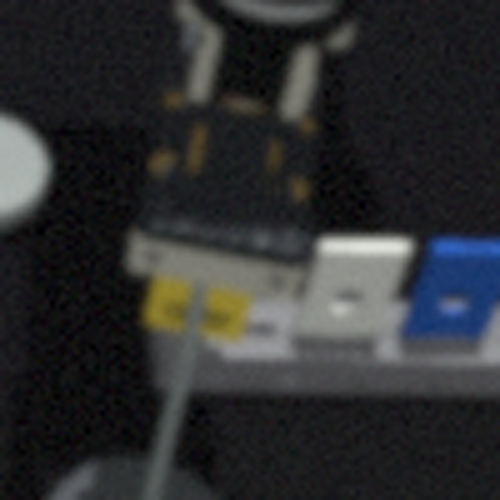

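The tag is on the peg. Its lower part is at crop (195,305), centred on the post, and the peg goes up through the hole behind the finger. Now I'll lower until it touches.

```bash

python3 -m pendant '[[[0,0,-0.06],[0,0,0],-1],[[0,0,-0.06],[0,0,0],-1],[[0,0,-0.06],[0,0,0],-1],[[0,0,-0.05],[0,0,0],-1],[[0,0,-0.03],[0,0,0],-1],[[0,0,0],[0,0,0],-1],[[0,0,0],[0,0,0],-1],[[0,0,0],[0,0,0],-1],[[0,0,0],[0,0,0],-1],[[0,0,0],[0,0,0],-1]]'
```

```text
time: 9.57
tool_pos: [581.8, 161.3, 233.9]
tcp_rot: [3.141, -0.0, 1.56]
contact_force: [-0.8, 0.2, -0.9]
grip_width: 5.9
finger_force: 30.0
```

```bash

python3 -m pendant '[[[0,0,-0.03],[0,0,0],-1],[[0,0,-0.03],[0,0,0],-1],[[0,0,0],[0,0,0],-1],[[0,0,0],[0,0,0],-1],[[0,0,0],[0,0,0],-1],[[0,0,0],[0,0,0],-1],[[0,0,0],[0,0,0],-1],[[0,0,0],[0,0,0],-1],[[0,0,0],[0,0,0],-1],[[0,0,0],[0,0,0],-1]]'
```

```text
time: 10.4
tool_pos: [581.9, 161.3, 232.3]
tcp_rot: [3.141, -0.0, 1.56]
contact_force: [-1.2, 0.0, 6.2]
grip_width: 6.1
finger_force: 30.0
```

Contact came at the predicted height. I'll open, rise and check.

```bash

python3 -m pendant '[[[0,0,0],[0,0,0],-0.7],[[0,0,0],[0,0,0],-0.6],[[0,0,0],[0,0,0],-0.4],[[0,0,0],[0,0,0],-0.4],[[0,0,0],[0,0,0],-0.4],[[0,0,0.2],[0,0,0],-0.4],[[0,0,0.5],[0,0,0],-0.4],[[0,0,0.7],[0,0,0],-0.4],[[0,0,0.5],[0,0,0],-0.4],[[0,0,0.2],[0,0,0],-0.4]]'
python3 -m pendant '[[[-0.3,-0.4,0.3],[0,0,0],-0.4],[[-0.4,-0.9,0],[0,0,0],-0.2],[[-0.4,-0.9,0],[0,0,0],0],[[-0.3,-0.9,0],[0,0,0],0],[[0,-0.9,0],[0,0,0],0],[[0,-0.9,0],[0,0,0],0],[[0,-0.9,0],[0,0,0],0],[[0,-0.5,0],[0,0,0],0],[[0,0,0],[0,0,0],0],[[0,0,0],[0,0,0],0]]'
python3 - <<'E'
from h import *
im=bot.capture("scene");cv2.imwrite("pics/scene5.png",im)
t=bot.capture("top");cv2.imwrite("pics/top5.png",t)
c=K("wrist");w=bot.capture("wrist");cv2.imwrite("pics/w5f.png",w);np.save("w5.npy",np.array([c[0],c[1],c[2],*c[3].ravel()]))
o=np.zeros((600,800,3),np.uint8);z=lambda i,w,h:cv2.resize(i,(w,h),interpolation=cv2.INTER_CUBIC)
o[:400,:400]=z(im[180:300,240:360],400,400) ;o[:400,400:]=z(im[170:300,345:475],400,400);o[400:,:320]=z(w,320,200);o[400:,400:]=z(t[120:220,190:390],400,200)
cv2.imwrite("pics/m5.png",o)
E
```

```text
time: 11.23
tool_pos: [582.6, 161.4, 298.0]
tcp_rot: [3.137, -0.001, 1.56]
contact_force: [1.4, -0.2, 1.0]
grip_width: 27.5
finger_force: 0.0
time: 12.07
tool_pos: [539.6, -28.1, 303.8]
tcp_rot: [-3.141, -0.001, 1.558]
contact_force: [-0.1, 0.0, -0.2]
grip_width: 46.2
finger_force: 0.0
```

View pics/m5.png

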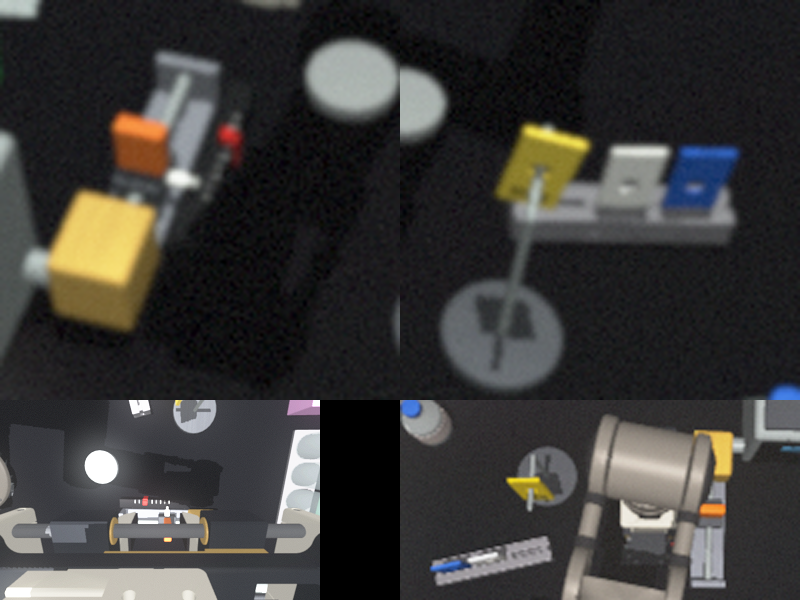

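The yellow tag hangs by its hole on the peg at (540,165) in the scene crop, released, and the other tags stand untouched. The drain grip is at crop (140,145), the pointer at (180,180) and the red clip at (230,135). I'll move above the grip and measure from the wrist numerically.

```bash

python3 -m pendant '[[[0.1,-0.6,-0.3],[0,0,-0.15],0],[[0.2,-0.9,-0.6],[0,0,0],0],[[0.2,-0.9,-0.6],[0,0,0],0],[[0.2,-0.9,-0.6],[0,0,0],0],[[0.07,-0.35,-0.6],[0,0,0],0],[[0,0,-0.4],[0,0,0],0],[[0,0,0],[0,0,0],0],[[0,0,0],[0,0,0],0],[[0,0,0],[0,0,0],0],[[0,0,0],[0,0,0],0]]'
cat > ms.py <<'E'
from h import *
import sys
c=K("wrist");im=bot.capture("wrist");cv2.imwrite("pics/ws_%s.png"%sys.argv[1],im)
h=cv2.cvtColor(im,cv2.COLOR_BGR2HSV)
def bl(m,z,mn):
    n,l,s,q=cv2.connectedComponentsWithStats(m)
    for i in range(1,n):
        if s[i,4]>=mn:print(q[i].round(1),s[i].tolist(),"ctr",onz(c,*q[i],z).round(1),"L",onz(c,s[i,0]-.5,q[i][1],z).round(1)[:2],"R",onz(c,s[i,0]+s[i,2]-.5,q[i][1],z).round(1)[:2])
print("red");bl(cv2.inRange(h,(0,120,80),(4,255,255))|cv2.inRange(h,(172,120,80),(180,255,255)),42,25)
print("orange");bl(cv2.inRange(h,(6,130,90),(18,255,255)),105,60)
m=cv2.inRange(h,(0,0,190),(180,50,255));p=proj(c,(563,-88,40)).astype(int);print("white near",p);k=np.zeros_like(m)
k[max(0,p[1]-60):p[1]+60,max(0,p[0]-170):p[0]+90]=255;bl(m&k,40,25)
E
python3 ms.py a
```

```text
time: 13.05
tool_pos: [563.5, -136.5, 212.4]
tcp_rot: [3.139, 0.001, 1.544]
contact_force: [0.7, 1.1, -0.0]
grip_width: 45.3
finger_force: 0.0
red
[253.5 123.3] [246, 115, 20, 18, 247] ctr [501.7 -72.8  42. ] L [493.7 -72.6] R [513.6 -73.1]
orange
[314.1 195. ] [304, 166, 21, 58, 1180] ctr [ 560.7 -132.3  105. ] L [ 551.8 -132. ] R [ 569.4 -132.5]
white near [315 137]
[314.7 151.8] [309, 136, 13, 27, 250] ctr [ 561.7 -102.8   40. ] L [ 555.4 -102.6] R [ 568.7 -103. ]
[229.9 165.6] [212, 153, 43, 23, 655] ctr [ 473.6 -114.6   40. ] L [ 454.5 -114.1] R [ 499.  -115.3]
[188.5 176.4] [181, 157, 16, 40, 454] ctr [ 429.3 -124.8   40. ] L [ 420.9 -124.6] R [ 437.6 -125. ]
[241.1 187.7] [199, 178, 90, 19, 1240] ctr [ 483.1 -138.3   40. ] L [ 438.2 -137.1] R [ 533.  -139.7]
```

```bash

python3 -m pendant '[[[-0.08,0,-0.4],[0,0,0],0],[[0,0,-0.7],[0,0,0],0],[[0,0,-0.7],[0,0,0],0],[[0,0,-0.7],[0,0,0],0],[[0,0,-0.7],[0,0,0],0],[[0,0,-0.6],[0,0,0],0],[[0,0,-0.4],[0,0,0],0],[[0,0,0],[0,0,0],0],[[0,0,0],[0,0,0],0],[[0,0,0],[0,0,0],-1]]'
python3 -m pendant '[[[0,0,0],[0,0,0],-1],[[0,0,0],[0,0,0],-1],[[0,0,0],[0,0,0],-1],[[0,0,0],[0,0,0],-1],[[0,0,0],[0,0,0],-1],[[0,0,0],[0,0,0],-1],[[0,0,0],[0,0,0],-1],[[0,0,0],[0,0,0],-1],[[0,0,0],[0,0,0],-1],[[0,0,0],[0,0,0],-1]]'
python3 ms.py b
```

```text
time: 13.93
tool_pos: [561.3, -137.3, 86.4]
tcp_rot: [3.139, 0.001, 1.543]
contact_force: [-0.2, -0.4, -0.6]
grip_width: 42.5
finger_force: 0.0
time: 14.77
tool_pos: [561.1, -137.3, 85.6]
tcp_rot: [3.14, 0.0, 1.542]
contact_force: [1.7, 0.9, 5.6]
grip_width: 17.9
finger_force: 30.0
red
[216.4 124.6] [202, 111, 39, 30, 778] ctr [502.7 -72.9  42. ] L [493.9 -72.6] R [516.9 -73.3]
orange
[317.3 222.8] [297, 195, 42, 53, 1921] ctr [ 561.  -113.9  105. ] L [ 552.2 -113.7] R [ 570.  -114.2]
[317.2 289.1] [297, 276, 41, 28, 1101] ctr [ 560.1 -145.2  105. ] L [ 550.8 -144.9] R [ 569.2 -145.4]
white near [319 147]
[172.2 127.2] [171, 120, 4, 15, 36] ctr [475.5 -73.6  40. ] L [474.5 -73.6] R [476.9 -73.7]
[191.3 126.8] [190, 120, 4, 15, 35] ctr [486.9 -73.7  40. ] L [485.9 -73.7] R [488.2 -73.7]
[229.6 127.2] [228, 120, 4, 15, 33] ctr [509.8 -74.6  40. ] L [508.5 -74.5] R [510.9 -74.6]
[248.7 127.9] [248, 120, 3, 16, 35] ctr [521.2 -75.3  40. ] L [520.5 -75.3] R [522.3 -75.3]
[267.7 127.9] [267, 120, 3, 16, 35] ctr [532.5 -75.6  40. ] L [531.8 -75.6] R [533.6 -75.6]
[286.8 127.8] [286, 120, 3, 16, 38] ctr [544.  -75.9  40. ] L [543.2 -75.9] R [545.  -75.9]
[305.9 127.9] [305, 120, 3, 16, 41] ctr [555.4 -76.3  40. ] L [554.6 -76.3] R [556.4 -76.3]
[325.2 128.2] [324, 120, 3, 16, 36] ctr [567.  -76.8  40. ] L [566.  -76.7] R [567.8 -76.8]
[317.2 171.5] [307, 145, 22, 45, 723] ctr [ 561.5 -102.9   40. ] L [ 554.8 -102.7] R [ 568.5 -103.1]
[184.8 195.2] [159, 180, 59, 26, 891] ctr [ 477.4 -115.6   40. ] L [ 460.8 -115.1] R [ 498.  -116.2]
```

Gripped at 17.9 mm. I'll pull most of the way, then measure.

```bash

python3 -m pendant '[[[-0.1,0.003,0],[0,0,0],-1],[[-0.25,0.009,0],[0,0,0],-1],[[-0.25,0.009,0],[0,0,0],-1],[[-0.25,0.009,0],[0,0,0],-1],[[-0.25,0.009,0],[0,0,0],-1],[[-0.25,0.009,0],[0,0,0],-1],[[-0.25,0.009,0],[0,0,0],-1],[[-0.1,0.003,0],[0,0,0],-1],[[0,0,0],[0,0,0],-1],[[0,0,0],[0,0,0],-1]]'
python3 ms.py c
python3 - <<'E'
from h import *
im=cv2.imread("pics/ws_c.png");h=cv2.cvtColor(im,cv2.COLOR_BGR2HSV)
r=cv2.inRange(h,(0,120,80),(4,255,255))|cv2.inRange(h,(172,120,80),(180,255,255))
for y in range(100,150,3):
    q=np.nonzero(r[y])[0];
    if len(q):print("r",y,q.min(),q.max())
w=cv2.inRange(h,(0,0,170),(180,60,255))
for y in range(125,190,4):
    q=np.nonzero(w[y,285:350])[0]+285
    if len(q):print("w",y,q.min(),q.max(),len(q))
E
```

```text
time: 15.65
tool_pos: [510.8, -135.8, 85.6]
tcp_rot: [3.138, 0.001, 1.542]
contact_force: [8.0, 0.4, 1.6]
grip_width: 17.8
finger_force: 30.0
red
[297.3 125.7] [287, 111, 23, 30, 618] ctr [500.4 -73.3  42. ] L [494.  -73.2] R [507.6 -73.6]
orange
[317.4 222.9] [297, 195, 42, 53, 1929] ctr [ 510.8 -112.4  105. ] L [ 502.  -112.1] R [ 519.7 -112.7]
[317.5 289.1] [297, 276, 41, 28, 1092] ctr [ 510.  -143.7  105. ] L [ 500.6 -143.4] R [ 518.9 -143.9]
white near [401 147]
[251.9 127.3] [251, 120, 3, 15, 35] ctr [473.1 -73.5  40. ] L [472.2 -73.5] R [474.  -73.5]
[271.1 127.2] [270, 120, 3, 16, 37] ctr [484.5 -73.8  40. ] L [483.6 -73.8] R [485.4 -73.8]
[309.1 127. ] [308, 120, 3, 15, 41] ctr [507.3 -74.3  40. ] L [506.3 -74.3] R [508.1 -74.3]
[328.5 127.3] [328, 120, 2, 16, 31] ctr [518.9 -74.8  40. ] L [518.3 -74.8] R [519.5 -74.8]
[347.5 127.5] [347, 120, 2, 16, 30] ctr [530.3 -75.3  40. ] L [529.7 -75.2] R [530.9 -75.3]
[366.5 127.2] [366, 120, 2, 15, 29] ctr [541.7 -75.4  40. ] L [541.1 -75.4] R [542.3 -75.5]
[385.6 128.9] [384, 120, 4, 17, 50] ctr [553.1 -76.7  40. ] L [551.9 -76.7] R [554.3 -76.8]
[404.8 127. ] [404, 120, 3, 16, 34] ctr [564.6 -75.9  40. ] L [563.9 -75.9] R [565.7 -76. ]
[317.1 171.4] [307, 145, 22, 45, 718] ctr [ 511.3 -101.3   40. ] L [ 504.7 -101.1] R [ 518.4 -101.5]
r 112 288 308
r 115 287 309
r 118 287 307
r 121 287 307
r 124 287 307
r 127 287 307
r 130 287 307
r 133 287 307
r 136 287 307
r 139 288 307
w 125 308 348 7
w 129 308 348 7
w 133 308 348 8
w 145 314 320 7
w 149 314 320 7
w 153 314 320 7
w 157 314 320 7
w 161 308 326 19
w 165 307 327 21
w 169 307 327 21
w 173 285 348 41
w 177 285 349 42
w 181 285 349 51
w 185 307 327 21
w 189 308 326 19
```

```bash

python3 -m pendant '[[[-0.1,0.003,0],[0,0,0],-1],[[-0.15,0.005,0],[0,0,0],-1],[[-0.12,0.004,0],[0,0,0],-1],[[0,0,0],[0,0,0],-1],[[0,0,0],[0,0,0],-1],[[0,0,0],[0,0,0],-1],[[0,0,0],[0,0,0],-1],[[0,0,0],[0,0,0],-1],[[0,0,0],[0,0,0],-1],[[0,0,0],[0,0,0],-1]]'
python3 - <<'E'
from h import *
c=K("wrist");im=bot.capture("wrist");cv2.imwrite("pics/ws_d.png",im);h=cv2.cvtColor(im,cv2.COLOR_BGR2HSV)
r=cv2.inRange(h,(0,120,80),(4,255,255))|cv2.inRange(h,(172,120,80),(180,255,255))
q=np.argwhere(r[100:142]);q[:,0]+=100
b=q[:,0].max();e=q[q[:,0]>b-6];R=onz(c,(e[:,1].min()+e[:,1].max())/2,b,42)
w=cv2.inRange(h,(0,0,170),(180,60,255))[:, 300:335];k=[(y,np.nonzero(w[y])[0]+300) for y in range(142,158)]
k=[(y,x.mean()) for y,x in k if len(x)];P=onz(c,np.mean([x for _,x in k]),k[0][0],40)
a=np.array([1,-.033,0]);print(R,P,"pointer minus mark",(P-R)@a, e[:,1].min(),e[:,1].max(),k[0],b)
E
```

```text
time: 16.53
tool_pos: [500.2, -135.5, 85.6]
tcp_rot: [3.137, 0.001, 1.542]
contact_force: [9.7, 0.3, 1.8]
grip_width: 17.9
finger_force: 30.0
[499.95221518 -81.63831071  42.        ] [501.32457584 -84.19940702  40.        ] pointer minus mark 1.4568768348051604 305 325 (144, np.float64(317.0)) 140
```

```bash

python3 -m pendant '[[[-0.045,0.001,0],[0,0,0],-1],[[0,0,0],[0,0,0],-1],[[0,0,0],[0,0,0],-1],[[0,0,0],[0,0,0],-1],[[0,0,0],[0,0,0],-1],[[0,0,0],[0,0,0],-1],[[0,0,0],[0,0,0],-1],[[0,0,0],[0,0,0],-1],[[0,0,0],[0,0,0],-1],[[0,0,0],[0,0,0],-1]]'
python3 - <<'E'
from h import *
c=K("wrist");im=bot.capture("wrist");h=cv2.cvtColor(im,cv2.COLOR_BGR2HSV)
r=cv2.inRange(h,(0,120,80),(4,255,255))|cv2.inRange(h,(172,120,80),(180,255,255))
q=np.argwhere(r[100:142]);q[:,0]+=100
b=q[:,0].max();e=q[q[:,0]>b-6];R=onz(c,(e[:,1].min()+e[:,1].max())/2,b,42)
w=cv2.inRange(h,(0,0,170),(180,60,255))[:, 300:335];k=[(y,np.nonzero(w[y])[0]+300) for y in range(142,158)]
k=[(y,x.mean()) for y,x in k if len(x)];P=onz(c,np.mean([x for _,x in k]),k[0][0],40)
print("pointer minus mark",(P-R)@np.array([1,-.033,0]))
s=cv2.cvtColor(bot.capture("scene"),cv2.COLOR_BGR2HSV);s0=cv2.cvtColor(cv2.imread("pics/scene5.png"),cv2.COLOR_BGR2HSV)
for i in(s0,s):
    m=cv2.inRange(i,(20,100,70),(36,255,255))[200:250,370:420];print("tag px",np.argwhere(m).mean(0),m.sum()//255)
o=bot.get_obs();print(o["time"],o["tool_pos"],o["finger_force"])
E
```

```text
time: 17.42
tool_pos: [498.9, -135.5, 85.6]
tcp_rot: [3.137, 0.001, 1.542]
contact_force: [8.9, 0.3, 1.8]
grip_width: 18.2
finger_force: 30.0
pointer minus mark 0.25953682665627315
tag px [22.38271605 20.80041152] 486
tag px [22.37295082 20.88934426] 488
17.5167 [ 498.84687742 -135.45185221   85.62991568] 30.0120010972023
```

The pointer is within 0.3 mm of the mark, the tag still hangs, and the grip holds. I'm handing the job in.

```bash
python3 -c "
from plant import bot
print(bot.close_job())"
```

```text
the job is handed in; nothing more can be done
None
```

The yellow tag hangs released on the peg, and the gripper holds the drain handle with its pointer about 0.3 mm from the mark's middle; I handed the job in at about 17.5 s, and no verdict came back.

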